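# Load a snack pan into the food warmer and start its timer

### The job

Take the loose amber pan of hash browns by its black handle, keep it level, and slide it under the hood of the empty food warmer until it is fully home against the rear stop; then press that warmer's green timer button right down and let it go. Leave the other warmer, its pan and button, and the goods on the counter alone.

Things in the scene. Friction and masses are not known exactly. Their poses are not given: they have to be found in the camera images.
- pan_center (a point): The loose pan: square open amber tray 130 x 130 mm, 42 mm high, upright on the counter at the start, about 0.2 to 0.3 kg, filled with golden hash-brown patties. The point is the centre of the tray, half-way up (21 mm above its underside). Its x axis points from the handle to the far side of the pan, z up.
- pan_grip (a point): Grip point on the loose pan's black handle: a straight bar 26 mm wide (pan's y), 20 mm high (18 to 38 mm above the pan's underside), 55 mm long, sticking out along the pan's -x from the middle of its front wall. The point is on the bar's centre line, 13 mm from its free end; in the pan's axes x -107 mm, z +7 mm from pan_center. Same axes.
- warmer_free_bay (a point): The EMPTY food warmer: fixed steel unit 160 mm wide (y), 200 mm deep (x), 180 mm high, with one low bay right through it, 140 mm wide, loaded from the robot's side. The point is where pan_center lies when the pan is fully home: middle of the bay, 45 mm above the counter, 21 mm above the deck. x points into the bay, away from the robot, z up.
- warmer_free_deck (a point): Middle of the front edge of the empty warmer's flat deck, 24 mm above the counter, x -75 mm from warmer_free_bay. The deck runs from here to the rear stop, a rail 14 mm high across the bay with its face at x +65 mm from warmer_free_bay, which the pan's far wall meets when home. In front a sloping lip 22 mm long leads down about 10 mm. The side cheeks start at x -65 mm. Same axes.
- warmer_free_lip (a point): Lower front edge of the empty warmer's hood, middle, 74 mm above the counter, x -115 mm from warmer_free_bay; 50 mm of headroom over the deck. Above, the hood's front is upright to 135 mm, then a black panel leans back 45 degrees. A home pan's handle ends only 5 mm outside this edge: lean the gripper back to the robot, 35 to 50 degrees to carry the pan in, 25 to 50 to push the handle's end home.
- timer_free_top (a point): Top of the green timer button of the empty warmer, a round cap 30 mm across in the middle of its sloping control panel, facing the robot and up at 45 degrees: in the axes of warmer_free_bay it faces along (-0.707, 0, 0.707) and is pressed the opposite way.
- timer_free (a joint): Travel of the empty warmer's timer button: 0 out, 0.006 m right down (about 4.5 N); a spring returns it.
- warmer_full_bay (a point): The OTHER food warmer, same make, already holding a pan; same point and axes as warmer_free_bay. It may stand to the left or the right of the empty one.
- pan_full_center (a point): The pan of brown nuggets already in the other warmer, same make as the loose pan; its centre half-way up. Not to be disturbed.
- timer_full (a joint): Travel of the other warmer's green timer button, 0 out. Not to be pressed.
- tin: Bystander: upright food tin, 74 mm across, 56 mm high; origin at the centre of its underside.
- carton: Bystander: flat green carton 110 x 70 x 35 mm; origin at the centre of its underside, x along its length.
- sandwich: Bystander: packed sandwich standing on edge, 30 mm thick (x), 115 mm long (y), 78 mm high; origin at the centre of its underside.
Things that resemble listed ones, but are neither listed nor needed, are in the scene too. What is shaped like the part that bears pan_center but white is not meant.

How it is judged (in metres and radians):
On the way, in this order (a step that is already met when the one before it is completed fails the run):
1. the pan is fully home under the empty warmer's hood (x of pan_center in the frame of warmer_free_bay between -0.006 and 0.006 m and y of pan_center in the frame of warmer_free_bay between -0.009 and 0.009 m and z of pan_center in the frame of warmer_free_bay between -0.005 and 0.005 m), for 0.2 s.
2. that warmer's timer button is pressed right down (value of joint timer_free above 0.0045 m), for 0.05 s.
At the end, for the whole second after the job is handed in: The pan rests flat (within 3 degrees) on the empty warmer's deck, within 6 mm of the rear stop and 9 mm of the bay's middle line, and the timer button, having been pressed at least 4.5 mm after the pan was home, is out again (under 1.5 mm) (all of step 1 and angle between pan_center's own z axis and vertical below 0.05 rad and value of joint timer_free below 0.0015 m); the robot touches nothing.
It fails at once if the loose pan is tipped more than 20 degrees, spilling its food (angle between pan_center's own z axis and vertical above 0.35 rad).
It fails at once if the other warmer's pan is shifted by more than 15 mm (distance of pan_full_center from where it was at the start of the episode above 0.015 m).
It fails at once if the other warmer's timer is pressed (value of joint timer_full above 0.003 m).
It fails at once if the tin, carton or sandwich is pushed by more than 30 mm or knocked over (distance of any of tin, carton, sandwich from where it was at the start of the episode above 0.03 m or angle between any of tin, carton, sandwich's own z axis and vertical above 0.5 rad).
It also fails if it takes over 67 s, if anything falls off the work surface, if the arm or the gripper's body presses on something with over 40 N, if the wrist force passes 120 N, or if a joint passes its speed limit or range.

### The arm

A 6-joint arm with a two-finger parallel gripper is mounted at the origin on the work surface. World frame = base frame: x ahead of the robot, y to its left, z up, the work surface at z = 0. Lengths are in mm, angles in rad, forces in N, time in s.
With the tool pointing down it reaches from about 350 to 775 mm from the base axis. Payload 7.3 kg.
Tool frame: the origin (TCP) lies at the very end of the fingers, on their centre line; the grasp point (between the pads) lies 19 mm behind it; z points along the fingers, y is the direction in which the jaws open and shut (so a half turn about z gives the same grasp; the last joint's range is limited). The gripper opens to 92 mm and grips with 3 to 60 N. Pads are 19 mm wide; open, the fingers measure 130 mm over their backs; the gripper's body (75 mm by 190 mm) begins 47 mm behind the grasp point.
Start: joints at [-1.303, 0.342, 1.524, -0, 1.275, -0.146], TCP at [211.122, -480.7, 226.741] pointing down, gripper open.
Joint ranges: [-2.53, 2.53], [-0.77, 2.02], [0.04, 2.7], [-1, 4.14], [0.28, 2.66], [-3.11, 3.11]. Speed limits (rad/s): [2.57, 2.57, 3.14, 3.14, 3.14, 3.14].

### API

Orientations are given as a 3x3 rotation matrix whose columns are the frame's x, y, z axes.
In Python, from rig import manip, eyes gives the robot as it stands.
- The arm moves only by the shell command python3 -m creep 'ROWS' [FORCE]. ROWS is JSON, a list of rows, each an object of numbers: "jaw": the opening, from 0 (shut) to 1 (fully open); "dx", "dy", "dz": the shift along the tool's x, y, z in mm; "roll": the turn about the tool's z in rad. In form: [{"jaw": .., "dx": .., "dy": .., "dz": .., "roll": ..}, ...]. A call has 1 to 12 rows; each row shifts and turns the commanded pose from where the row before left it, along the tool's axes as they then stand; what a row does not reach is not made up. A row lasts 1/12 s, in which the tool goes at most 41.7 mm and 7.16 degrees, less where a joint would pass 70% of its speed; a pose out of reach is approached as far as the arm can. A call with a gripper value outside its range is refused whole. The fingers move at their own pace and stop on an object; FORCE is the grip in N (left out, the last holds). Time passes only in rows, so rows that do not move let the fingers close. It gives the time, the measured TCP pose, the force and the opening at its end, in the units of the state.
- manip.get_state(): the state, without advancing time (a new reading comes with each control period).
- eyes.get_image(name): name is "scene" or "top" or "wrist"; returns a dict with "frame" (400x640x3 uint8, red, green, blue), "z_map" (400x640 float32, mm along the optical axis (not along the pixel's ray), 0 where there is no reading), "mtx" (3x3 intrinsics, pixels), "R" (3x3) and "t" (3): a world point X has camera coordinates R X + t. Camera axes: x right, y down, z forward; pixel columns grow to the right and rows downward; lengths in mm; the calibration is good to about 2 mm. A picture is of the moment at which its call begins.
- manip.hand_in(): hands the job in, once; it reports no verdict.
The state is a dict: "clock": time; "q": joint angles; "joint_velocities": joint speeds; "joint_efforts": joint torques, N m; "ee_pos": TCP position; "orientation": TCP orientation; "force": force on the tool from outside, world axes, zero at the start; "moment": the same for the moment, N m; "grip_width": finger opening in mm.
Only numpy, scipy, OpenCV 4.12 (cv2) and the standard library are available. Lean on these libraries where they do the work, as an engineer would, in place of code of your own. Each camera call takes 0.05 s, during which the arm holds its last target. There are 200 camera calls.

## Working session

There is one attempt and no reset: what is moved stays moved. The work goes in short steps, Python scripts to look and compute and a shell command to move; the robot and the scene stay as the last step left them, time stands still between calls to the robot, and variables do not carry over. Pictures are saved under pics/ and viewed, about 8 in all and at most 12, crops included, and the job is handed in when it is done.

```bash
mkdir -p pics; ls
cat > h.py <<'E'
import numpy as np, cv2
from rig import manip, eyes
def grab(n,save=None):
    d=eyes.get_image(n)
    np.savez(f'/tmp/{n}.npz',**{k:np.asarray(v) for k,v in d.items()})
    if save: cv2.imwrite(f'pics/{save}.png',d['frame'][:,:,::-1])
    return d
def pts(d):
    z=np.asarray(d['z_map'],float); K=np.asarray(d['mtx']); R=np.asarray(d['R']); t=np.asarray(d['t'])
    v,u=np.mgrid[:z.shape[0],:z.shape[1]]
    c=np.stack([(u-K[0,2])/K[0,0]*z,(v-K[1,2])/K[1,1]*z,z],-1)
    return (c-t)@R   # R^T (c-t)
def proj(d,X):
    c=np.asarray(d['R'])@np.asarray(X,float)+d['t']; p=np.asarray(d['mtx'])@c; return p[:2]/p[2]
E
python3 - <<'E'
from h import *
a=grab('scene');b=grab('top')
cv2.imwrite('pics/a1.png',a['frame'][:,:,::-1]); cv2.imwrite('pics/b1.png',b['frame'][:,:,::-1])
for d in (a,b): print(np.round(-np.asarray(d['R']).T@d['t']), np.round(d['mtx'],1).tolist(), (d['z_map']>0).mean())
print(manip.get_state())
E
```

```text
pics
[ 456.  525. 1507.] [[481.5, 0.0, 322.9], [0.0, 481.5, 195.5], [0.0, 0.0, 1.0]] 0.99591796875
[ 441.   54. 1274.] [[417.3, 0.0, 318.7], [0.0, 417.3, 199.1], [0.0, 0.0, 1.0]] 0.99588671875
{'clock': 0.1, 'q': array([-1.30297961e+00,  3.42686468e-01,  1.52487928e+00,  1.14774046e-05,
        1.27544775e+00, -1.45979227e-01]), 'joint_velocities': array([ 0.00128786, -0.00160765, -0.00364167,  0.00188891, -0.00062014,
        0.00085751]), 'joint_efforts': array([ 1.81714935e-03, -4.32004309e+01, -2.44695139e+01,  7.18577486e-02,
        5.26123925e-02, -4.90028515e-05]), 'ee_pos': array([ 211.03390588, -480.32679841,  226.11186546]), 'orientation': array([[ 9.15602508e-01,  4.02084462e-01, -3.65403374e-04],
       [ 4.02084569e-01, -9.15601504e-01,  1.37309519e-03],
       [ 2.17536361e-04, -1.40413246e-03, -9.99998991e-01]]), 'force': array([-0.03745707, -0.00313538,  0.11421528]), 'moment': array([ 0.00757506, -0.03177063,  0.03350979]), 'grip_width': 91.98535891329989}
```

View pics/a1.png

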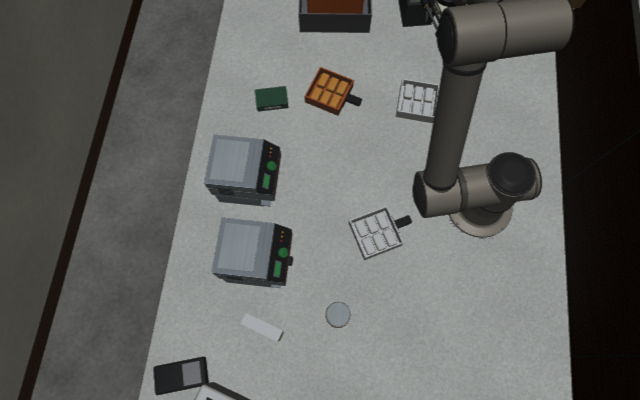

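View pics/b1.png

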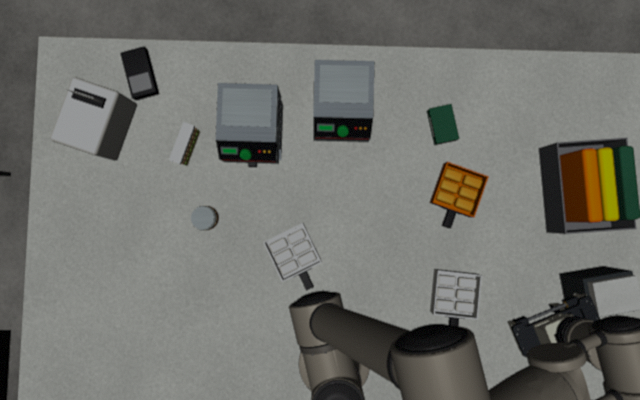

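The scene and top views show the two warmers at top-view pixels (248,123) and (344,100). A black handle sticks out of the left one at (252,163), so the right one at (344,100) is the empty one. There are three pans: amber at (460,190), white at (292,250) and white at (456,293). The amber one is meant. Next I'll measure and make an enlarged crop to confirm.

Run:
```python
from h import *
L=lambda n:dict(np.load(f'/tmp/{n}.npz'))
def big(m):
    n,l,s,c=cv2.connectedComponentsWithStats(m.astype(np.uint8)); 
    return [(l==i) for i in np.argsort(-s[:,4]) if i and s[i,4]>25]
for n in ('top','scene'):
    d=L(n); P=pts(d); hsv=cv2.cvtColor(d['frame'],cv2.COLOR_RGB2HSV); H,S,V=[hsv[...,i].astype(int) for i in range(3)]
    print(n)
    am=(H>5)&(H<25)&(S>120)&(V>90)&(P[...,2]<60)&(P[...,2]>5)
    for m in big(am)[:2]:
        q=P[m]; v,u=np.nonzero(m); r=cv2.minAreaRect(q[:,:2].astype(np.float32)); print(' amber',m.sum(),u.mean().round(),v.mean().round(),q.mean(0).round(1),r,np.percentile(q[:,2],[5,50,95]).round(1))
        c=q.mean(0)
        near=(np.hypot(P[...,0]-c[0],P[...,1]-c[1])<150)&(V<70)&(P[...,2]>22)&(P[...,2]<50)&~m
        for k in big(near)[:2]:
            w=P[k]; print('  dark',k.sum(),w.mean(0).round(1),cv2.minAreaRect(w[:,:2].astype(np.float32)))
    top=(P[...,2]>165)&(P[...,2]<195)&(P[...,0]>400)&(P[...,1]>-150)
    for m in big(top)[:3]:
        q=P[m]; print(' top',m.sum(),q.mean(0).round(1),cv2.minAreaRect(q[:,:2].astype(np.float32)))
    g=(H>45)&(H<85)&(S>120)&(V>70)&(P[...,2]>100)
    for m in big(g)[:6]:
        q=P[m]; v,u=np.nonzero(m); print(' green',m.sum(),u.mean().round(1),v.mean().round(1),np.median(q,0).round(1))
    gp=(H>45)&(H<85)&(S>80)&(P[...,2]<60)&(P[...,2]>20)
    for m in big(gp)[:2]: print(' carton',P[m].mean(0).round(1),m.sum())
d=L('top')['frame']
A=cv2.resize(d[50:150,300:400],(400,400),interpolation=2);B=cv2.resize(d[140:240,410:510],(400,400),interpolation=2)
cv2.imwrite('pics/c1.png',np.hstack([A,B])[:,:,::-1])
```

```text
top
 amber 1432 458.0 190.0 [ 533.1 -357.4   28.5] ((534.2017211914062, -358.1579284667969), (130.73077392578125, 130.0029754638672), 71.6927719116211) [ 7.3 28.8 42.5]
  dark 182 [ 449.7 -327.6   36.3] ((448.0416564941406, -325.0915222167969), (60.21937942504883, 54.04361343383789), 71.65406799316406)
  dark 102 [ 547.  -405.1   29.9] ((545.8564453125, -406.09661865234375), (151.41287231445312, 74.40383911132812), 20.83598518371582)
 top 4004 [698.6 257.3 178.8] ((688.3038330078125, 258.1539306640625), (201.76832580566406, 160.3937225341797), 0.053081996738910675)
 top 3991 [768.3   2.4 179.2] ((759.404052734375, 2.1861038208007812), (200.52952575683594, 159.62838745117188), 1.3979754447937012)
 top 39 [746.6 700.4 176.4] ((747.169921875, 701.7535400390625), (77.55709075927734, 2.4395253658294678), 73.07506561279297)
 green 79 342.4 130.8 [669.1   1.6 174.8]
 green 76 244.7 154.2 [599.5 257.9 175.1]
 green 63 325.1 127.6 [679.7  47.5 159. ]
 green 60 229.5 150.8 [609.7 302.2 157.9]
 carton [ 728.9 -306.7   34.4] 810
scene
 amber 828 330.0 90.0 [ 530.7 -355.6   29. ] ((533.3994140625, -356.99127197265625), (136.90855407714844, 128.5133819580078), 71.82632446289062) [16.3 29.  41.7]
  dark 131 [ 448.2 -324.6   35.5] ((447.52398681640625, -324.10919189453125), (54.09807205200195, 53.476036071777344), 69.8650894165039)
  dark 82 [ 517.2 -414.1   30.5] ((517.8055419921875, -414.1096496582031), (18.97672462463379, 121.03064727783203), 77.32514190673828)
 top 3548 [700.3 262.7 179.1] ((690.718017578125, 260.20648193359375), (160.5487823486328, 201.00083923339844), 89.89030456542969)
 top 3020 [770.4   7.9 178.9] ((759.8760986328125, 3.4151382446289062), (202.55274963378906, 164.15370178222656), 0.6112328171730042)
 green 66 282.8 252.0 [599.4 261.  173.6]
 green 61 271.2 165.3 [669.1   4.4 174.5]
 green 46 277.1 268.7 [610.1 305.4 157.4]
 green 41 266.0 180.6 [680.6  48.9 158.2]
 carton [ 729.8 -304.4   34.2] 510
```

View pics/c1.png

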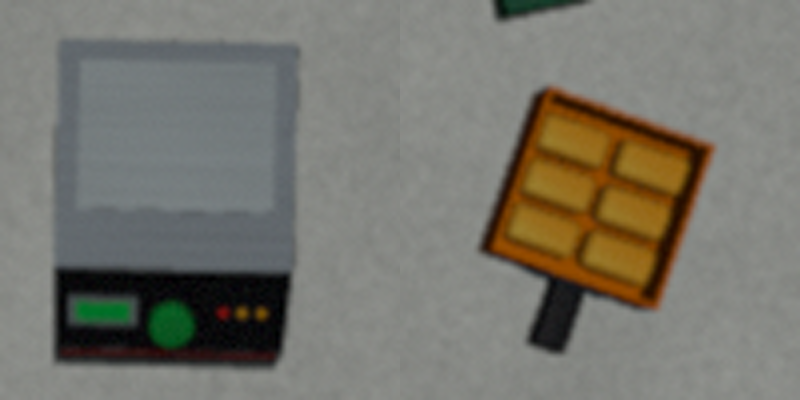

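The crop confirms both: on the left, the empty warmer with its green round button at top-view pixel (343,131); on the right, the amber pan with its handle towards the robot. The sizes agree too (130 x 130 rim, 160 x 200 warmer). The rows have no tilt field, so I'll check the command's own help before planning the lean.

No tilt is documented, so I'll see in free air how the arm treats a pose beyond its reach. I'll go up first, which is safe there.

```bash
python3 -m creep '[{"jaw":1,"dz":-41},{"jaw":1,"dz":-41},{"jaw":1,"dz":-41},{"jaw":1,"dz":-41},{"jaw":1,"dz":-41},{"jaw":1,"dz":-41},{"jaw":1,"dz":-41},{"jaw":1,"dz":-41},{"jaw":1,"dz":-41},{"jaw":1,"dz":-41},{"jaw":1,"dz":-41},{"jaw":1,"dz":-41}]'; python3 -c "
from h import *
s=manip.get_state();print(s['q'].round(3),s['ee_pos'].round(1),s['orientation'].round(3).tolist())"
```

```text
[-1.303  0.343  1.525  0.     1.275 -0.146] [ 211.  -480.3  226.1] [[0.916, 0.402, -0.0], [0.402, -0.916, 0.001], [0.0, -0.001, -1.0]]schema error: expected keys jaw, dx, dy, dz, roll
```

```bash
python3 -m creep '[{"jaw":1,"dx":0,"dy":0,"dz":-41,"roll":0},{"jaw":1,"dx":0,"dy":0,"dz":-41,"roll":0},{"jaw":1,"dx":0,"dy":0,"dz":-41,"roll":0},{"jaw":1,"dx":0,"dy":0,"dz":-41,"roll":0},{"jaw":1,"dx":0,"dy":0,"dz":-41,"roll":0},{"jaw":1,"dx":0,"dy":0,"dz":-41,"roll":0},{"jaw":1,"dx":0,"dy":0,"dz":-41,"roll":0},{"jaw":1,"dx":0,"dy":0,"dz":-41,"roll":0},{"jaw":1,"dx":0,"dy":0,"dz":-41,"roll":0},{"jaw":1,"dx":0,"dy":0,"dz":-41,"roll":0},{"jaw":1,"dx":0,"dy":0,"dz":-41,"roll":0},{"jaw":1,"dx":0,"dy":0,"dz":-41,"roll":0}]'; python3 -c "
from h import *
s=manip.get_state();print(s['q'].round(3),s['ee_pos'].round(1),s['orientation'].round(3).tolist())"
```

```text
clock: 1.1
ee_pos: [186.0, -426.2, 653.8]
orientation: [[0.916, 0.402, -0.004], [0.401, -0.915, 0.049], [0.017, -0.047, -0.999]]
force: [-0.2, 4.8, 3.6]
grip_width: 91.7
[-1.33   0.496  0.036  0.018  2.658 -0.157] [ 186.  -426.2  653.8] [[0.916, 0.402, -0.004], [0.401, -0.915, 0.049], [0.017, -0.047, -0.999]]
```

The schema is strict, so all five keys are needed. Beyond reach, the arm settles on a compromise that lets the tool tilt a little: joints 3 and 5 reached their limits and the tool leaned 2.8° inward.

My plan:
1. Grasp the handle with the tool vertical and square the pan to the warmer.
2. Set it part-way in, as far as the vertical gripper clears the hood (pan centre about -48 mm).
3. Get the lean by over-reaching outward in free air, then push the pan home.

First I'll go above the handle.

```bash
python3 -m creep '[{"jaw":1,"dx":22,"dy":0,"dz":33,"roll":0},{"jaw":1,"dx":22,"dy":0,"dz":33,"roll":0},{"jaw":1,"dx":22,"dy":0,"dz":33,"roll":0},{"jaw":1,"dx":22,"dy":0,"dz":33,"roll":0},{"jaw":1,"dx":22,"dy":0,"dz":33,"roll":0},{"jaw":1,"dx":22,"dy":0,"dz":33,"roll":0},{"jaw":1,"dx":22,"dy":0,"dz":33,"roll":0},{"jaw":1,"dx":22,"dy":0,"dz":33,"roll":0},{"jaw":1,"dx":22,"dy":0,"dz":33,"roll":0},{"jaw":1,"dx":22,"dy":0,"dz":33,"roll":0},{"jaw":1,"dx":22,"dy":0,"dz":33,"roll":0},{"jaw":1,"dx":22,"dy":5,"dz":33,"roll":0}]'
python3 -m creep '[{"jaw":1,"dx":0,"dy":0,"dz":0,"roll":0.12},{"jaw":1,"dx":0,"dy":0,"dz":0,"roll":0.12},{"jaw":1,"dx":0,"dy":0,"dz":0,"roll":0.12},{"jaw":1,"dx":0,"dy":0,"dz":0,"roll":0.12},{"jaw":1,"dx":0,"dy":0,"dz":0,"roll":0.12},{"jaw":1,"dx":0,"dy":0,"dz":0,"roll":0.12},{"jaw":1,"dx":0,"dy":0,"dz":0,"roll":0}]'
python3 -c "
from h import *
s=manip.get_state();print(s['q'].round(3),s['ee_pos'].round(1),s['orientation'].round(3).tolist())
grab('wrist','w1'); T=s['orientation']
print('to grip',(T.T@(np.array([432.4,-324.4,10])-s['ee_pos'])).round(1))"
```

```text
clock: 2.1
ee_pos: [411.9, -317.3, 296.1]
orientation: [[0.916, 0.402, -0.003], [0.402, -0.914, 0.047], [0.016, -0.045, -0.999]]
force: [0.8, -0.8, 0.6]
grip_width: 91.8
clock: 2.68
ee_pos: [411.3, -318.6, 297.1]
orientation: [[0.952, -0.306, -0.004], [-0.305, -0.951, 0.048], [-0.018, -0.044, -0.999]]
force: [-0.2, 0.1, 0.3]
grip_width: 91.5
[-0.825  0.308  1.379  0.03   1.492  1.054] [ 411.3 -318.6  297.1] [[0.952, -0.306, -0.004], [-0.305, -0.951, 0.048], [-0.018, -0.044, -0.999]]
to grip [ 27.1  11.8 286.5]
```

View pics/w1.png

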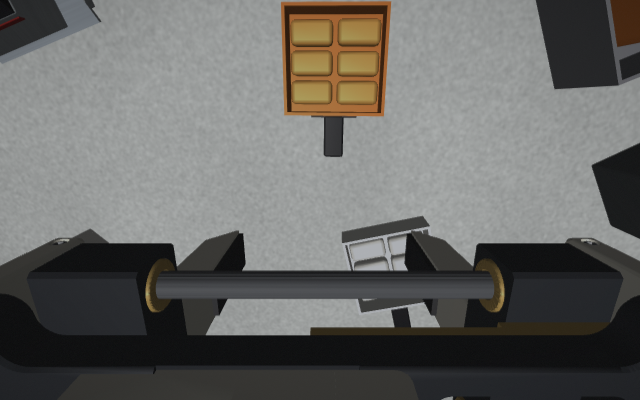

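The wrist view shows the amber pan square in view at (336,58), with its handle at (333,137) in line with the tool and the white pan clear below it. The tool's tilt has persisted, so tilts can be built up by over-reach. I'll refine the handle position from this view.

Run:
```python
from h import *
d=dict(np.load('/tmp/wrist.npz')); P=pts(d); hsv=cv2.cvtColor(d['frame'],cv2.COLOR_RGB2HSV); V=hsv[...,2]
m=np.zeros(V.shape,bool); m[116:162,315:350]=True
m&=(V<75)&(P[...,2]>28)&(P[...,2]<50)
q=P[m]; print(m.sum(),q.mean(0).round(1),cv2.minAreaRect(q[:,:2].astype(np.float32)))
H,S=hsv[...,0],hsv[...,1]
a=(H>5)&(H<22)&(S>110)&(P[...,2]>36)&(P[...,2]<48); a[:, :270]=0; a[:,400:]=0; a[125:]=0
q=P[a]; r=cv2.minAreaRect(q[:,:2].astype(np.float32)); print(r,q[:,2].mean())
s=manip.get_state(); 
print(s['ee_pos'])
```

```text
772 [ 444.6 -327.8   36.7] ((445.1520690917969, -322.3860168457031), (36.96842956542969, 53.4727897644043), 72.24846649169922)
((531.4349365234375, -356.7369384765625), (129.8835906982422, 129.8340301513672), 71.72119140625) 40.59610780618377
[ 411.2616574  -318.62052707  297.22868904]
```

```bash
python3 -m creep '[{"jaw":1,"dx":3,"dy":1.4,"dz":36,"roll":0.009},{"jaw":1,"dx":3,"dy":1.4,"dz":36,"roll":0},{"jaw":1,"dx":3,"dy":1.4,"dz":36,"roll":0},{"jaw":1,"dx":3,"dy":1.4,"dz":36,"roll":0},{"jaw":1,"dx":3,"dy":1.4,"dz":36,"roll":0},{"jaw":1,"dx":3,"dy":1.4,"dz":36,"roll":0},{"jaw":1,"dx":2,"dy":1.4,"dz":36,"roll":0},{"jaw":1,"dx":2,"dy":1.4,"dz":33,"roll":0},{"jaw":1,"dx":0,"dy":0,"dz":0,"roll":0}]'
python3 -c "
from h import *
s=manip.get_state();print(s['q'].round(3),s['ee_pos'].round(1),s['orientation'].round(3).tolist())
print('to grip',(s['orientation'].T@(np.array([428,-322.5,11])-s['ee_pos'])).round(1))"
```

```text
clock: 3.48
ee_pos: [424.9, -319.6, 6.1]
orientation: [[0.952, -0.307, -0.011], [-0.306, -0.95, 0.056], [-0.028, -0.05, -0.998]]
force: [-1.7, 1.5, 0.2]
grip_width: 91.8
[-0.807  0.649  1.712  0.041  0.829  1.047] [ 424.9 -319.6    6.1] [[0.952, -0.307, -0.011], [-0.306, -0.95, 0.056], [-0.028, -0.05, -0.998]]
to grip [ 3.7  1.6 -5.1]
```

```bash
python3 -m creep '[{"jaw":1,"dx":4,"dy":1.5,"dz":-5,"roll":0},{"jaw":0,"dx":0,"dy":0,"dz":0,"roll":0},{"jaw":0,"dx":0,"dy":0,"dz":0,"roll":0},{"jaw":0,"dx":0,"dy":0,"dz":0,"roll":0},{"jaw":0,"dx":0,"dy":0,"dz":0,"roll":0},{"jaw":0,"dx":0,"dy":0,"dz":0,"roll":0},{"jaw":0,"dx":0,"dy":0,"dz":0,"roll":0},{"jaw":0,"dx":0,"dy":0,"dz":0,"roll":0},{"jaw":0,"dx":0,"dy":0,"dz":0,"roll":0}]' 60
```

```text
clock: 4.23
ee_pos: [431.3, -325.6, 17.0]
orientation: [[0.951, -0.31, -0.003], [-0.31, -0.95, 0.047], [-0.018, -0.044, -0.999]]
force: [-0.5, -0.2, -0.1]
grip_width: 43.0
```

```bash
python3 -m creep '[{"jaw":0.5,"dx":0,"dy":0,"dz":6,"roll":0},{"jaw":0,"dx":0,"dy":0,"dz":0,"roll":0},{"jaw":0,"dx":0,"dy":0,"dz":0,"roll":0},{"jaw":0,"dx":0,"dy":0,"dz":0,"roll":0},{"jaw":0,"dx":0,"dy":0,"dz":0,"roll":0},{"jaw":0,"dx":0,"dy":0,"dz":0,"roll":0},{"jaw":0,"dx":0,"dy":0,"dz":0,"roll":0},{"jaw":0,"dx":0,"dy":0,"dz":0,"roll":0}]' 60
python3 -m creep '[{"jaw":0,"dx":0,"dy":0,"dz":-10,"roll":0},{"jaw":0,"dx":0,"dy":0,"dz":-15,"roll":0},{"jaw":0,"dx":0,"dy":0,"dz":-15,"roll":0},{"jaw":0,"dx":0,"dy":0,"dz":-10,"roll":0},{"jaw":0,"dx":0,"dy":0,"dz":0,"roll":0}]'
python3 - <<'E'
from h import *
s=manip.get_state();print(s['grip_width'],s['force'].round(1),s['ee_pos'].round(1))
for n in('top','scene'):
    d=grab(n); P=pts(d); hsv=cv2.cvtColor(d['frame'],cv2.COLOR_RGB2HSV); H,S,V=[hsv[...,i].astype(int) for i in range(3)]
    m=(H>5)&(H<25)&(S>110)&(V>60)&(P[...,2]<130)&(P[...,2]>30)&(abs(P[...,0]-530)<120)&(abs(P[...,1]+360)<110)
    q=P[m]; A=np.c_[q[:,:2]-q[:,:2].mean(0),np.ones(len(q))]; c=np.linalg.lstsq(A,q[:,2],rcond=None)[0]
    print(n,m.sum(),q.mean(0).round(1),cv2.minAreaRect(q[:,:2].astype(np.float32)),'slope deg',np.degrees(c[:2]).round(1))
E
```

```text
clock: 4.9
ee_pos: [431.3, -325.4, 11.0]
orientation: [[0.951, -0.31, -0.003], [-0.31, -0.95, 0.047], [-0.017, -0.044, -0.999]]
force: [-0.1, 0.4, 2.6]
grip_width: 25.6
clock: 5.32
ee_pos: [432.3, -328.7, 63.1]
orientation: [[0.951, -0.31, -0.0], [-0.31, -0.95, 0.044], [-0.014, -0.042, -0.999]]
force: [1.0, -0.6, -2.5]
grip_width: 26.0
25.95051007724858 [ 1.  -0.6 -2.5] [ 432.3 -328.7   63.1]
top 1729 [ 544.1 -361.8   76.7] ((534.7691040039062, -362.0777587890625), (131.18499755859375, 131.5166778564453), 71.62214660644531) slope deg [0.5 2.6]
scene 1005 [ 541.4 -362.5   76.1] ((537.359130859375, -359.4552001953125), (137.29747009277344, 125.76737213134766), 73.01661682128906) slope deg [-0.6  3.5]
```

The pan is held (opening 26 mm, slope about 3°). I'll carry it over in front of the empty warmer and turn it square.

```bash
python3 -m creep '[{"jaw":0,"dx":-3,"dy":-10.7,"dz":-8,"roll":0},{"jaw":0,"dx":-5.3,"dy":-18.8,"dz":-8,"roll":0},{"jaw":0,"dx":-7.6,"dy":-26.8,"dz":-6,"roll":0},{"jaw":0,"dx":-9.1,"dy":-32.2,"dz":-5,"roll":0},{"jaw":0,"dx":-9.9,"dy":-34.8,"dz":-4,"roll":0},{"jaw":0,"dx":-10.6,"dy":-37.5,"dz":-3,"roll":0},{"jaw":0,"dx":-10.6,"dy":-37.5,"dz":-3,"roll":0},{"jaw":0,"dx":-9.9,"dy":-34.8,"dz":-2,"roll":0},{"jaw":0,"dx":-9.1,"dy":-32.2,"dz":-2,"roll":0},{"jaw":0,"dx":-7.6,"dy":-26.8,"dz":-2,"roll":0},{"jaw":0,"dx":-5.3,"dy":-18.8,"dz":-1,"roll":0},{"jaw":0,"dx":-3,"dy":-10.7,"dz":-1,"roll":0}]'
python3 -m creep '[{"jaw":0,"dx":0,"dy":0,"dz":0,"roll":-0.03},{"jaw":0,"dx":0,"dy":0,"dz":0,"roll":-0.06},{"jaw":0,"dx":0,"dy":0,"dz":0,"roll":-0.07},{"jaw":0,"dx":0,"dy":0,"dz":0,"roll":-0.07},{"jaw":0,"dx":0,"dy":0,"dz":0,"roll":-0.06},{"jaw":0,"dx":0,"dy":0,"dz":0,"roll":-0.04},{"jaw":0,"dx":0,"dy":0,"dz":0,"roll":0},{"jaw":0,"dx":0,"dy":0,"dz":0,"roll":0}]'
python3 - <<'E'
from h import *
s=manip.get_state();print(s['grip_width'],s['force'].round(1),s['q'].round(3))
def fit(q,ax):  # line fit: coordinate ax as function of other
    o=1-ax; p=np.polyfit(q[:,o],q[:,ax],1); r=abs(q[:,ax]-np.polyval(p,q[:,o])); k=r<np.percentile(r,80); return np.polyfit(q[k,o],q[k,ax],1)
for n in('top','scene','wrist'):
    d=grab(n,n+'2'); P=pts(d)
    X=P[...,0];Y=P[...,1];Z=P[...,2]
    m=(Z>174)&(Z<186)&(X>705)&(X<900)&(abs(Y)<130)
    if m.sum()<300: print(n,'few',m.sum()); continue
    L,R,B=[],[],[]
    for v in range(400):
        u=np.nonzero(m[v])[0]
        if len(u)>15:
            q=P[v,u]; L.append(q[q[:,1].argmax()]);R.append(q[q[:,1].argmin()])
    for u in range(640):
        v=np.nonzero(m[:,u])[0]
        if len(v)>15: q=P[v,u]; B.append(q[q[:,0].argmax()])
    L,R,B=map(np.array,(L,R,B))
    pl,pr,pb=fit(L,1),fit(R,1),fit(B,0)
    print(n,m.sum(),'yaw L,R,B deg',np.degrees([pl[0],pr[0],-pb[0]]).round(2),'y at x=760',np.polyval(pl,760).round(1),np.polyval(pr,760).round(1),'back x at y=2',np.polyval(pb,2).round(1),'z',np.median(Z[m]).round(1))
    # front vertical face
    f=(Z>85)&(Z<130)&(X>640)&(X<690)&(abs(Y)<78)
    print('  front',f.sum(),np.median(X[f]) if f.any() else '', np.degrees(fit(P[f],0)[0]).round(2) if f.sum()>50 else '')
    # panel plane: x - z
    g=(Z>142)&(Z<172)&(X>655)&(X<715)&(abs(Y)<75)&((abs(Y-2)>22))
    if g.sum()>50: print('  panel x-z',g.sum(),np.median((X-Z)[g]).round(1))
E
```

```text
clock: 6.42
ee_pos: [443.7, 6.6, 121.5]
orientation: [[0.951, -0.308, -0.005], [-0.308, -0.95, 0.048], [-0.019, -0.044, -0.999]]
force: [-0.4, -0.5, -2.8]
grip_width: 25.7
clock: 7.08
ee_pos: [444.5, 3.7, 121.3]
orientation: [[1.0, 0.013, -0.004], [0.013, -0.999, 0.047], [-0.003, -0.047, -0.999]]
force: [-0.6, 0.2, -1.4]
grip_width: 25.5
25.476624533744115 [-0.6  0.2 -1.4] [-0.198  0.326  1.883  0.056  0.947  1.327]
top 3403 yaw L,R,B deg [0.53 0.85 0.86] y at x=760 80.5 -76.7 back x at y=2 856.6 z 180.1
  front 161 658.8575452312926 -0.35
  panel x-z 514 524.1
scene 2492 yaw L,R,B deg [-48.79 -64.02 -56.51] y at x=760 91.0 -59.3 back x at y=2 868.2 z 179.8
  front 87 660.2304937545849 -0.4
  panel x-z 373 525.7
wrist few 0
```

View pics/wrist2.png

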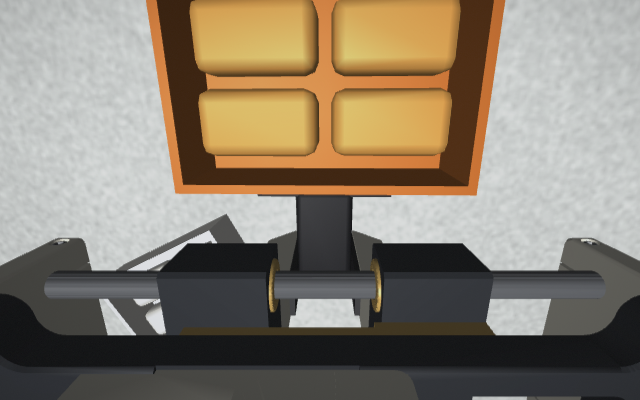

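The wrist view shows the handle still centred in the jaws at (324,230) and the pan square. Next I'll measure the pan and warmer in the same top view, so calibration errors cancel.

Run:
```python
from h import *
s=manip.get_state()
for n in('top','scene'):
    d=dict(np.load(f'/tmp/{n}.npz')); P=pts(d); hsv=cv2.cvtColor(d['frame'],cv2.COLOR_RGB2HSV); H,S,V=[hsv[...,i].astype(int) for i in range(3)]
    m=(H>5)&(H<25)&(S>110)&(V>60)&(P[...,2]<190)&(P[...,2]>90)&(abs(P[...,0]-550)<120)&(abs(P[...,1])<120)
    q=P[m]; A=np.c_[q[:,:2]-q[:,:2].mean(0),np.ones(len(q))]; c=np.linalg.lstsq(A,q[:,2],rcond=None)[0]
    r=q[q[:,2]>np.percentile(q[:,2],70)]
    print(n,m.sum(),cv2.minAreaRect(q[:,:2].astype(np.float32)),'slope deg',np.degrees(c[:2]).round(1),'rim z',np.percentile(q[:,2],[2,50,90,98]).round(1))
    m=(P[...,2]>174)&(P[...,2]<186)&(P[...,0]>695)&(P[...,0]<900)&(abs(P[...,1])<130)
    print('  warmer',cv2.minAreaRect(P[m][:,:2].astype(np.float32)))
print(s['ee_pos'])
```

```text
top 1881 ((552.8592529296875, 4.138141632080078), (127.450439453125, 127.49195861816406), 1.7982150316238403) slope deg [-0.1  0. ] rim z [111.2 138.1 147.7 154.5]
  warmer ((777.239013671875, 1.9704971313476562), (164.47341918945312, 160.0782470703125), 0.24089716374874115)
scene 1659 ((551.163818359375, 6.5468597412109375), (130.9834747314453, 134.34893798828125), 1.1042686700820923) slope deg [-0.7  3. ] rim z [110.  138.7 150.3 155.2]
  warmer ((777.9850463867188, 4.347991943359375), (165.29808044433594, 163.87564086914062), 0.1950749009847641)
[444.70949283   3.73941583 121.3997842 ]
```

```bash
python3 -m creep '[{"jaw":0,"dx":0,"dy":1.2,"dz":6,"roll":0},{"jaw":0,"dx":0,"dy":1.2,"dz":12,"roll":0},{"jaw":0,"dx":0,"dy":1.2,"dz":16,"roll":0},{"jaw":0,"dx":0,"dy":1.2,"dz":16,"roll":0},{"jaw":0,"dx":0,"dy":1.3,"dz":15,"roll":0},{"jaw":0,"dx":0,"dy":1.3,"dz":11,"roll":0},{"jaw":0,"dx":0,"dy":1.3,"dz":6.5,"roll":0},{"jaw":0,"dx":0,"dy":0,"dz":0,"roll":0},{"jaw":0,"dx":0,"dy":0,"dz":0,"roll":0},{"jaw":0,"dx":0,"dy":0,"dz":0,"roll":0}]'
python3 - <<'E'
from h import *
s=manip.get_state();d=dict(np.load('/tmp/wrist.npz'))
C=-d['R'].T@d['t']; print('cam in tool',(s['orientation'].T@(C-np.array([444.7,3.7,121.4]))).round(0))
E
```

```text
clock: 8.07
ee_pos: [445.2, -1.1, 39.1]
orientation: [[1.0, 0.014, -0.002], [0.014, -0.999, 0.047], [-0.001, -0.047, -0.999]]
force: [-0.2, 0.5, -2.0]
grip_width: 25.7
cam in tool [  76.   -2. -157.]
```

```bash
python3 -m creep '[{"jaw":0,"dx":6,"dy":0,"dz":0,"roll":0},{"jaw":0,"dx":12,"dy":0,"dz":0,"roll":0},{"jaw":0,"dx":14,"dy":0,"dz":0,"roll":0},{"jaw":0,"dx":14,"dy":0,"dz":0,"roll":0},{"jaw":0,"dx":14,"dy":0,"dz":0,"roll":0},{"jaw":0,"dx":14,"dy":0,"dz":0,"roll":0},{"jaw":0,"dx":14,"dy":0,"dz":0,"roll":0},{"jaw":0,"dx":12,"dy":0,"dz":0,"roll":0},{"jaw":0,"dx":6,"dy":0,"dz":0,"roll":0},{"jaw":0,"dx":0,"dy":0,"dz":0,"roll":0}]'
python3 -c "
from h import *
d=grab('scene');cv2.imwrite('pics/s3.png',cv2.resize(d['frame'][110:230,190:350],(800,600),interpolation=2)[:,:,::-1])
print(manip.get_state()['force'].round(1),manip.get_state()['q'].round(3))"
```

```text
clock: 8.9
ee_pos: [552.4, 0.5, 38.9]
orientation: [[1.0, 0.015, -0.001], [0.015, -0.999, 0.047], [-0.0, -0.047, -0.999]]
force: [-0.3, -1.2, -1.9]
grip_width: 25.6
[-0.8 -0.4 -2.4] [-0.165  0.607  1.672  0.06   0.874  1.352]
```

It is past the lip and between the cheeks with no contact force. I'll go on to TCP x of about 610.

```bash
python3 -m creep '[{"jaw":0,"dx":5,"dy":0,"dz":0,"roll":0},{"jaw":0,"dx":8,"dy":0,"dz":0,"roll":0},{"jaw":0,"dx":10,"dy":0,"dz":0,"roll":0},{"jaw":0,"dx":10,"dy":0,"dz":0,"roll":0},{"jaw":0,"dx":10,"dy":0,"dz":0,"roll":0},{"jaw":0,"dx":8,"dy":0,"dz":0,"roll":0},{"jaw":0,"dx":6,"dy":0,"dz":0,"roll":0},{"jaw":0,"dx":0,"dy":0,"dz":0,"roll":0}]'
python3 -m creep '[{"jaw":0,"dx":0,"dy":0,"dz":2,"roll":0},{"jaw":0,"dx":0,"dy":0,"dz":1.5,"roll":0},{"jaw":0,"dx":0,"dy":0,"dz":0,"roll":0}]'
python3 -c "
from h import *
d=grab('scene');cv2.imwrite('pics/s3.png',cv2.resize(d['frame'][130:214,230:342],(800,600),interpolation=2)[:,:,::-1])
s=manip.get_state();print(s['force'].round(1),s['moment'].round(2),s['q'].round(3))"
```

```text
clock: 9.62
ee_pos: [608.9, 1.3, 38.3]
orientation: [[1.0, 0.014, -0.002], [0.015, -0.999, 0.047], [-0.001, -0.047, -0.999]]
force: [-0.7, -0.2, -1.8]
grip_width: 25.4
clock: 9.87
ee_pos: [607.2, 1.6, 34.5]
orientation: [[1.0, 0.015, -0.004], [0.015, -0.999, 0.047], [-0.003, -0.047, -0.999]]
force: [-0.0, 0.9, -0.3]
grip_width: 25.4
[-0.8  0.1 -0.5] [ 0.    0.19 -0.01] [-0.148  0.693  1.504  0.057  0.956  1.375]
```

View pics/s3.png

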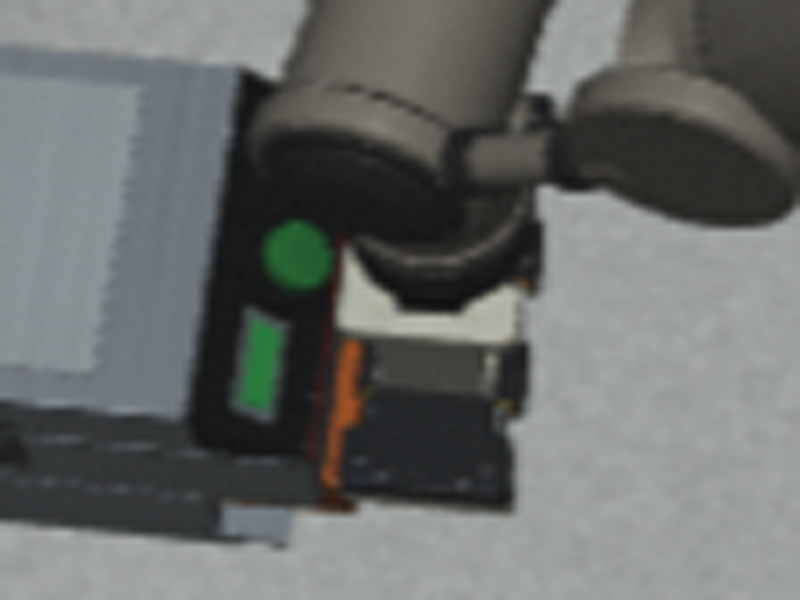

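The crop shows the pan's front rim in orange at (340,430) under the hood edge, with the gripper body clear in front of the upright face and the button at (298,255) untouched. The deck carries most of the weight. I'll release, back off and rise.

```bash
python3 -m creep '[{"jaw":0.4,"dx":0,"dy":0,"dz":0,"roll":0},{"jaw":0.7,"dx":0,"dy":0,"dz":0,"roll":0},{"jaw":0.7,"dx":0,"dy":0,"dz":0,"roll":0},{"jaw":0.7,"dx":0,"dy":0,"dz":0,"roll":0},{"jaw":0.7,"dx":0,"dy":0,"dz":0,"roll":0},{"jaw":0.7,"dx":0,"dy":0,"dz":0,"roll":0}]'
python3 -m creep '[{"jaw":0.7,"dx":-8,"dy":0,"dz":0,"roll":0},{"jaw":0.7,"dx":-15,"dy":0,"dz":0,"roll":0},{"jaw":0.7,"dx":-25,"dy":0,"dz":0,"roll":0},{"jaw":0.7,"dx":-25,"dy":0,"dz":0,"roll":0},{"jaw":0.7,"dx":-25,"dy":0,"dz":0,"roll":0},{"jaw":0,"dx":-5,"dy":0,"dz":-30,"roll":0},{"jaw":0,"dx":0,"dy":0,"dz":-38,"roll":0},{"jaw":0,"dx":0,"dy":0,"dz":-38,"roll":0},{"jaw":0,"dx":0,"dy":0,"dz":-38,"roll":0},{"jaw":0,"dx":0,"dy":0,"dz":-38,"roll":0},{"jaw":0,"dx":0,"dy":0,"dz":-38,"roll":0},{"jaw":0,"dx":0,"dy":0,"dz":-38,"roll":0}]' 10
python3 - <<'E'
from h import *
s=manip.get_state(); print(s['q'].round(3))
for n in('top','scene'):
    d=grab(n); P=pts(d); 
    cv2.imwrite(f'pics/{n}4.png',cv2.resize(d['frame'][50:200,260:460] if n=='top' else d['frame'][120:240,200:360],(800,600),interpolation=2)[:,:,::-1])
    hsv=cv2.cvtColor(d['frame'],cv2.COLOR_RGB2HSV); V=hsv[...,2].astype(int);S=hsv[...,1]
    m=(P[...,0]>520)&(P[...,0]<680)&(abs(P[...,1]-3)<60)&(P[...,2]>30)&(P[...,2]<75)
    q=P[m]; k=V[m]<75
    print(n,m.sum(),k.sum(), np.percentile(q[k],[2,50,98],axis=0).round(1).tolist() if k.sum()>10 else '')
E
```

```text
clock: 10.42
ee_pos: [607.8, 1.5, 34.9]
orientation: [[1.0, 0.014, -0.003], [0.015, -0.999, 0.047], [-0.002, -0.047, -0.999]]
force: [-0.0, 0.8, 0.2]
grip_width: 60.9
clock: 11.42
ee_pos: [505.0, -12.1, 295.0]
orientation: [[1.0, 0.014, -0.002], [0.015, -0.999, 0.047], [-0.002, -0.047, -0.999]]
force: [1.4, -0.4, -0.2]
grip_width: 22.2
[-0.205  0.262  1.448  0.046  1.443  1.345]
top 106 35 [[640.7, -9.3, 41.0], [647.6, 21.9, 55.0], [654.6, 60.9, 66.1]]
scene 268 173 [[597.3, -46.3, 34.1], [626.6, 7.1, 60.0], [652.7, 44.6, 68.2]]
```

View pics/top4.png

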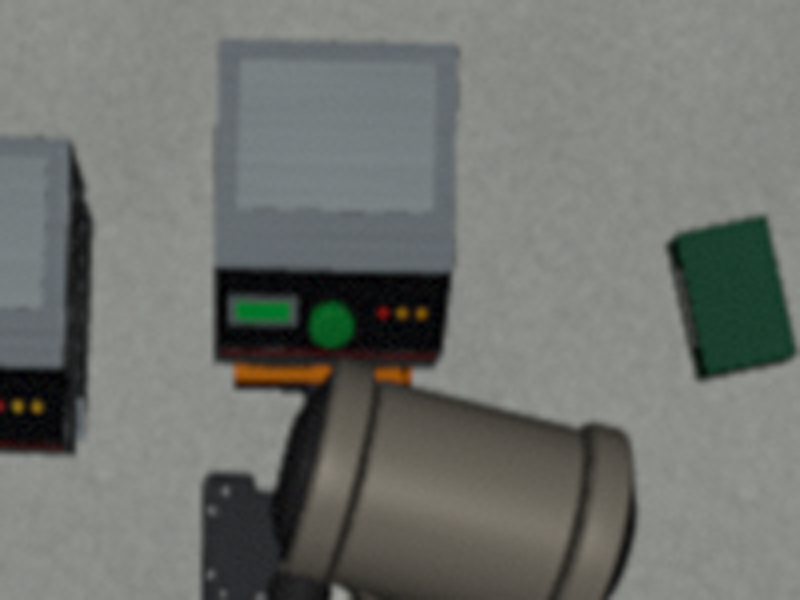

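The top crop shows the pan resting in the empty warmer, its orange front rim just outside the hood at (320,375), with everything else undisturbed. Now I'll build the lean by over-reaching straight ahead, high above everything.

```bash
python3 -m creep '[{"jaw":0,"dx":30,"dy":0,"dz":-10,"roll":0},{"jaw":0,"dx":40,"dy":0,"dz":0,"roll":0},{"jaw":0,"dx":40,"dy":0,"dz":0,"roll":0},{"jaw":0,"dx":40,"dy":0,"dz":0,"roll":0},{"jaw":0,"dx":40,"dy":0,"dz":0,"roll":0},{"jaw":0,"dx":40,"dy":0,"dz":0,"roll":0},{"jaw":0,"dx":40,"dy":0,"dz":0,"roll":0},{"jaw":0,"dx":40,"dy":0,"dz":0,"roll":0},{"jaw":0,"dx":40,"dy":0,"dz":0,"roll":0},{"jaw":0,"dx":40,"dy":0,"dz":0,"roll":0},{"jaw":0,"dx":40,"dy":0,"dz":0,"roll":0},{"jaw":0,"dx":40,"dy":0,"dz":0,"roll":0}]'; python3 -c "
from h import *
s=manip.get_state();print(s['q'].round(3),s['ee_pos'].round(1))"
```

```text
clock: 12.52
ee_pos: [840.5, -4.7, 258.7]
orientation: [[0.997, 0.014, 0.077], [0.01, -0.999, 0.048], [0.078, -0.047, -0.996]]
force: [-0.0, 0.2, -0.1]
grip_width: 0.3
[-0.118  1.092  0.039  0.061  1.939  1.464] [840.5  -4.7 258.7]
```

The lean is building in the right direction (4.4°). I'll continue, with an upward part so it doesn't sink.

```bash
python3 -m creep '[{"jaw":0,"dx":37,"dy":0,"dz":-18,"roll":0},{"jaw":0,"dx":37,"dy":0,"dz":-18,"roll":0},{"jaw":0,"dx":37,"dy":0,"dz":-18,"roll":0},{"jaw":0,"dx":37,"dy":0,"dz":-18,"roll":0},{"jaw":0,"dx":37,"dy":0,"dz":-18,"roll":0},{"jaw":0,"dx":37,"dy":0,"dz":-18,"roll":0},{"jaw":0,"dx":37,"dy":0,"dz":-18,"roll":0},{"jaw":0,"dx":37,"dy":0,"dz":-18,"roll":0}]'; python3 -c "
from h import *
s=manip.get_state();print(s['q'].round(3),s['ee_pos'].round(1))"
```

```text
clock: 13.18
ee_pos: [874.1, -4.2, 343.1]
orientation: [[0.956, 0.014, 0.292], [0.001, -0.999, 0.045], [0.292, -0.043, -0.955]]
force: [0.1, 0.6, -0.1]
grip_width: 0.5
[-0.122  1.003  0.037  0.083  1.812  1.473] [874.1  -4.2 343.1]
```

17° now, about 1.6° per row.

```bash
python3 -m creep '[{"jaw":0,"dx":38,"dy":0,"dz":-14,"roll":0},{"jaw":0,"dx":38,"dy":0,"dz":-14,"roll":0},{"jaw":0,"dx":38,"dy":0,"dz":-14,"roll":0},{"jaw":0,"dx":38,"dy":0,"dz":-14,"roll":0},{"jaw":0,"dx":38,"dy":0,"dz":-14,"roll":0},{"jaw":0,"dx":38,"dy":0,"dz":-14,"roll":0},{"jaw":0,"dx":38,"dy":0,"dz":-14,"roll":0},{"jaw":0,"dx":38,"dy":0,"dz":-14,"roll":0},{"jaw":0,"dx":38,"dy":0,"dz":-14,"roll":0},{"jaw":0,"dx":38,"dy":0,"dz":-14,"roll":0},{"jaw":0,"dx":38,"dy":0,"dz":-14,"roll":0},{"jaw":0,"dx":38,"dy":0,"dz":-14,"roll":0}]'; python3 -c "
from h import *
s=manip.get_state();print(s['q'].round(3),s['ee_pos'].round(1),np.degrees(np.arcsin(s['orientation'][0,2])))"
```

```text
clock: 14.18
ee_pos: [899.2, -6.3, 487.3]
orientation: [[0.82, 0.012, 0.572], [-0.013, -0.999, 0.04], [0.572, -0.04, -0.82]]
force: [0.7, 0.2, -0.0]
grip_width: 0.4
[-0.133  0.868  0.037  0.116  1.636  1.481] [899.2  -6.3 487.3] 34.865092541627206
```

```bash
python3 -m creep '[{"jaw":0,"dx":38,"dy":0,"dz":-14,"roll":0},{"jaw":0,"dx":38,"dy":0,"dz":-14,"roll":0},{"jaw":0,"dx":38,"dy":0,"dz":-14,"roll":0},{"jaw":0,"dx":38,"dy":0,"dz":-14,"roll":0},{"jaw":0,"dx":0,"dy":0,"dz":0,"roll":0}]'
cat > go.py <<'E'
from h import *; import sys
s=manip.get_state(); T=s['orientation']; g=np.array(eval(sys.argv[1]),float)
print(s['q'].round(3),s['ee_pos'].round(1),'lean',np.degrees(np.arcsin(T[0,2])).round(1)); v=T.T@(g-s['ee_pos']); print('tool shift',v.round(1),np.linalg.norm(v).round(1))
E
python3 go.py '[540,2,400]'
```

```text
clock: 14.6
ee_pos: [891.2, -7.9, 552.4]
orientation: [[0.755, 0.012, 0.655], [-0.017, -0.999, 0.037], [0.655, -0.039, -0.754]]
force: [-1.1, 0.2, 1.2]
grip_width: 0.9
[-0.141  0.805  0.036  0.13   1.594  1.483] [891.2  -7.9 552.4] lean 41.0
tool shift [-365.2   -8.2 -114.9] 382.9
```

```bash
python3 -m creep '[{"jaw":0,"dx":-20,"dy":0,"dz":-6,"roll":0},{"jaw":0,"dx":-33,"dy":-0.7,"dz":-10.5,"roll":0},{"jaw":0,"dx":-35,"dy":-0.7,"dz":-11,"roll":0},{"jaw":0,"dx":-35,"dy":-0.7,"dz":-11,"roll":0},{"jaw":0,"dx":-35,"dy":-0.7,"dz":-11,"roll":0},{"jaw":0,"dx":-35,"dy":-0.7,"dz":-11,"roll":0},{"jaw":0,"dx":-35,"dy":-0.7,"dz":-11,"roll":0},{"jaw":0,"dx":-35,"dy":-0.7,"dz":-11,"roll":0},{"jaw":0,"dx":-35,"dy":-0.7,"dz":-11,"roll":0},{"jaw":0,"dx":-35,"dy":-0.7,"dz":-11,"roll":0},{"jaw":0,"dx":-33,"dy":-0.7,"dz":-10.5,"roll":0},{"jaw":0,"dx":0,"dy":0,"dz":0,"roll":0}]'; python3 go.py '[560,2,44]';python3 go.py '[530,2,150]'
```

```text
clock: 15.6
ee_pos: [571.3, 0.7, 409.6]
orientation: [[0.766, 0.014, 0.642], [-0.017, -0.999, 0.041], [0.642, -0.042, -0.765]]
force: [0.4, 0.9, -0.2]
grip_width: 0.1
[-0.243 -0.031  1.68   0.266  0.835  1.217] [571.3   0.7 409.6] lean 40.0
tool shift [-243.5   14.1  272.6] 365.8
[-0.243 -0.031  1.68   0.266  0.835  1.217] [571.3   0.7 409.6] lean 40.0
tool shift [-198.4    9.2  172.2] 262.8
```

```bash
python3 -m creep '[{"jaw":0,"dx":-14,"dy":0.8,"dz":14,"roll":0},{"jaw":0,"dx":-24,"dy":1.2,"dz":24,"roll":0},{"jaw":0,"dx":-25,"dy":1.3,"dz":25,"roll":0},{"jaw":0,"dx":-25,"dy":1.3,"dz":25,"roll":0},{"jaw":0,"dx":-25,"dy":1.3,"dz":25,"roll":0},{"jaw":0,"dx":-25,"dy":1.3,"dz":25,"roll":0},{"jaw":0,"dx":-25,"dy":1.3,"dz":25,"roll":0},{"jaw":0,"dx":-25,"dy":1.3,"dz":25,"roll":0},{"jaw":0,"dx":-25,"dy":1.3,"dz":25,"roll":0},{"jaw":0,"dx":-20,"dy":1.3,"dz":20,"roll":0},{"jaw":0,"dx":-14,"dy":1.3,"dz":14,"roll":0},{"jaw":0,"dx":0,"dy":0,"dz":0,"roll":0}]'; python3 go.py '[580,3,44]'
python3 - <<'E'
from h import *
d=grab('scene'); grab('wrist','w5')
cv2.imwrite('pics/s5.png',cv2.resize(d['frame'][130:240,230:380],(800,586),interpolation=2)[:,:,::-1])
E
```

```text
clock: 16.6
ee_pos: [554.0, -6.6, 137.6]
orientation: [[0.766, 0.043, 0.641], [-0.016, -0.996, 0.085], [0.642, -0.075, -0.763]]
force: [-1.6, -0.2, -0.2]
grip_width: 0.1
[-0.315  0.292  2.185  1.532  0.283 -0.193] [554.   -6.6 137.6] lean 39.9
tool shift [-40.3  -1.5  88.8] 97.6
```

View pics/w5.png

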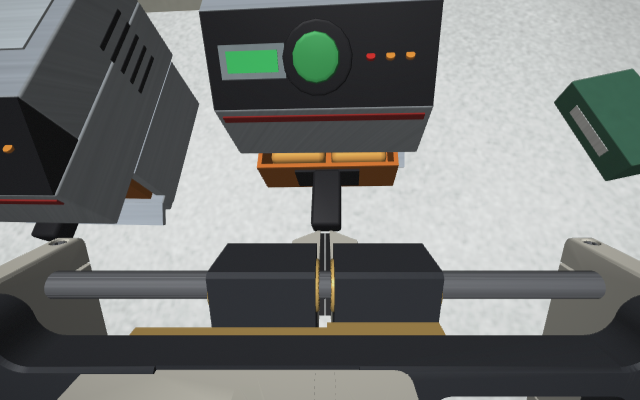

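The wrist view shows the handle straight ahead at (326,200), the pan's front at (328,165) in the bay and the button at (316,57). The arm stuck at z 138, because joint 5 is at its lower limit (0.283) with this 40° lean. I'll fit the arm's planar geometry from the logged poses to see which lean is feasible at the handle.

```bash
cat > kin.py <<'E'
import numpy as np
from scipy.optimize import least_squares
D=[(.343,1.525,1.275,211,-480.3,226.1,-1.303),(.496,.036,2.658,186,-426.2,653.8,-1.33),(.308,1.379,1.492,411.3,-318.6,297.1,-.825),(.649,1.712,.829,424.9,-319.6,6.1,-.807),(.693,1.504,.956,607.2,1.6,34.5,-.148),(1.092,.039,1.939,840.5,-4.7,258.7,-.118),(.868,.037,1.636,899.2,-6.3,487.3,-.133),(.262,1.448,1.443,505,-12.1,295,-.205)]
A,b,off=[],[],[]
for a,c,e,x,y,z,q1 in D:
    r=x*np.cos(q1)+y*np.sin(q1); off.append(-x*np.sin(q1)+y*np.cos(q1))
    A+= [[np.sin(a),np.sin(a+c),np.sin(a+c+e),0,np.cos(a+c)],[np.cos(a),np.cos(a+c),np.cos(a+c+e),1,-np.sin(a+c)]]; b+=[r,z]
p,*_=np.linalg.lstsq(np.array(A),np.array(b),rcond=None)
a1,a2,a3,h,e2=p
if __name__=='__main__':
    print(p.round(1),'res',(np.array(A)@p-b).round(1),'off',np.round(off,0))
L2=np.hypot(a2,e2);g=np.arctan2(e2,a2)
def ik(x,z,lean,o=75):
    r=np.sqrt(x*x-o*o); s=np.pi-np.radians(lean)
    w=r-a3*np.sin(s); v=z-h-a3*np.cos(s); d2=w*w+v*v
    c=(d2-a1*a1-L2*L2)/(2*a1*L2)
    if abs(c)>1: return None
    t=np.arccos(c); A0=np.arctan2(w,v)-np.arctan2(L2*np.sin(t),a1+L2*np.cos(t))
    q2=A0;q3=t-g; return np.round([q2,q3,s-q2-q3],3)
if __name__=='__main__':
    for x,z in((560,48),(590,48),(647,48),(647,60),(600,150),(660,190)):
        print(x,z,[(l,ik(x,z,l)) for l in(0,20,25,30,35,40,50)])
E
python3 kin.py
```

```text
[505.6 379.9 317.3 222.8  46.4] res [ 0.2 -0.  -0.4  0.6  0.2  0.3 -0.1  0.1 -0.3 -0.2 -0.3  0.3  0.4 -1.3
  0.2  0.2] off [ 76.  79.  86.  86.  91.  94. 113.  91.]
560 48 [(0, array([0.604, 1.641, 0.896])), (20, array([0.493, 1.955, 0.344])), (25, array([0.484, 2.03 , 0.191])), (30, array([0.485, 2.102, 0.031])), (35, array([ 0.497,  2.171, -0.138])), (40, array([ 0.523,  2.237, -0.316])), (50, array([ 0.62 ,  2.353, -0.704]))]
590 48 [(0, array([0.648, 1.551, 0.943])), (20, array([0.531, 1.875, 0.387])), (25, array([0.519, 1.95 , 0.236])), (30, array([0.517, 2.023, 0.077])), (35, array([ 0.526,  2.093, -0.088])), (40, array([ 0.546,  2.159, -0.261])), (50, array([ 0.628,  2.274, -0.633]))]
647 48 [(0, array([0.735, 1.369, 1.039])), (20, array([0.605, 1.715, 0.473])), (25, array([0.589, 1.794, 0.322])), (30, array([0.582, 1.87 , 0.167])), (35, array([0.584, 1.941, 0.006])), (40, array([ 0.596,  2.008, -0.161])), (50, array([ 0.656,  2.124, -0.51 ]))]
647 60 [(0, array([0.72 , 1.359, 1.062])), (20, array([0.586, 1.707, 0.5  ])), (25, array([0.569, 1.786, 0.35 ])), (30, array([0.56 , 1.862, 0.196])), (35, array([0.56 , 1.935, 0.036])), (40, array([ 0.571,  2.002, -0.13 ])), (50, array([ 0.626,  2.121, -0.478]))]
600 150 [(0, array([0.545, 1.418, 1.179])), (20, array([0.387, 1.749, 0.656])), (25, array([0.361, 1.829, 0.515])), (30, array([0.342, 1.906, 0.37 ])), (35, array([0.332, 1.981, 0.218])), (40, array([0.331, 2.054, 0.059])), (50, array([ 0.363,  2.189, -0.283]))]
660 190 [(0, array([0.622, 1.164, 1.356])), (20, array([0.441, 1.533, 0.818])), (25, array([0.409, 1.618, 0.678])), (30, array([0.383, 1.701, 0.534])), (35, array([0.364, 1.781, 0.385])), (40, array([0.353, 1.858, 0.232])), (50, array([ 0.359,  2.   , -0.091]))]
```

Lean 20–25° would be feasible with joint 4 near 0. Lean about 40–50° is feasible with joint 4 turned over, and joint 4 is already half-way there (1.53); it was rate-limited in that last call. I'll continue down slowly, well in front of the handle end.

```bash
python3 -m creep '[{"jaw":0,"dx":-5,"dy":0,"dz":8,"roll":0},{"jaw":0,"dx":-5,"dy":0,"dz":8,"roll":0},{"jaw":0,"dx":-5,"dy":0,"dz":8,"roll":0},{"jaw":0,"dx":-5,"dy":0,"dz":8,"roll":0},{"jaw":0,"dx":-5,"dy":0,"dz":8,"roll":0},{"jaw":0,"dx":-5,"dy":0,"dz":8,"roll":0},{"jaw":0,"dx":-5,"dy":0,"dz":8,"roll":0},{"jaw":0,"dx":-5,"dy":0,"dz":8,"roll":0}]'; python3 go.py '[565,3,47]'
```

```text
clock: 17.37
ee_pos: [566.8, -0.2, 66.9]
orientation: [[0.762, 0.046, 0.646], [-0.013, -0.996, 0.086], [0.648, -0.074, -0.758]]
force: [-0.5, -0.5, -0.2]
grip_width: 0.3
[-0.289  0.482  2.22   2.252  0.35  -0.925] [ 5.668e+02 -2.000e-01  6.690e+01] lean 40.3
tool shift [-14.3  -1.8  14.2] 20.2
```

```bash
python3 -m creep '[{"jaw":0,"dx":-5,"dy":-0.7,"dz":5,"roll":0},{"jaw":0,"dx":-6,"dy":-0.7,"dz":6,"roll":0},{"jaw":0,"dx":-4,"dy":-0.7,"dz":4,"roll":0},{"jaw":0,"dx":0,"dy":0,"dz":0,"roll":0},{"jaw":0,"dx":0,"dy":0,"dz":0,"roll":0}]'; python3 go.py '[640,3,46]'
python3 - <<'E'
from h import *
grab('wrist','w6')
E
```

```text
clock: 17.78
ee_pos: [564.4, 3.4, 45.6]
orientation: [[0.763, 0.045, 0.645], [-0.014, -0.996, 0.086], [0.647, -0.075, -0.759]]
force: [0.6, 0.5, -0.1]
grip_width: 0.4
[-0.281  0.536  2.237  2.395  0.396 -1.071] [564.4   3.4  45.6] lean 40.2
tool shift [57.9  3.8 48.5] 75.6
```

View pics/w6.png

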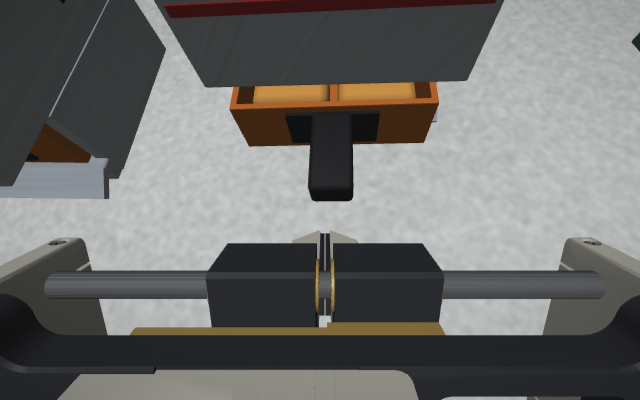

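The wrist view shows the handle's end at (331,198), the closed fingertips just behind it at (325,235), and the pan under the hood with equal margins. I'll push forward along world x.

```bash
python3 -m creep '[{"jaw":0,"dx":4.2,"dy":0.5,"dz":3.55,"roll":0},{"jaw":0,"dx":4.2,"dy":0.5,"dz":3.55,"roll":0},{"jaw":0,"dx":4.2,"dy":0.5,"dz":3.55,"roll":0},{"jaw":0,"dx":4.2,"dy":0.5,"dz":3.55,"roll":0},{"jaw":0,"dx":4.2,"dy":0.3,"dz":3.55,"roll":0},{"jaw":0,"dx":4.2,"dy":0.3,"dz":3.55,"roll":0},{"jaw":0,"dx":4.2,"dy":0.3,"dz":3.55,"roll":0},{"jaw":0,"dx":4.2,"dy":0.3,"dz":3.55,"roll":0},{"jaw":0,"dx":4.2,"dy":0.3,"dz":3.55,"roll":0},{"jaw":0,"dx":4.2,"dy":0.3,"dz":3.55,"roll":0}]'; python3 go.py '[646,2,46]'
```

```text
clock: 18.67
ee_pos: [619.1, 1.6, 44.5]
orientation: [[0.764, 0.044, 0.644], [-0.014, -0.996, 0.085], [0.645, -0.074, -0.76]]
force: [-1.3, 0.2, 0.3]
grip_width: 0.4
[-0.247  0.581  2.092  2.254  0.314 -0.887] [619.1   1.6  44.5] lean 40.1
tool shift [21.6  0.7 16.2] 27.0
```

```bash
python3 -m creep '[{"jaw":0,"dx":3,"dy":0.2,"dz":2.3,"roll":0},{"jaw":0,"dx":3,"dy":0.2,"dz":2.3,"roll":0},{"jaw":0,"dx":3,"dy":0.2,"dz":2.3,"roll":0},{"jaw":0,"dx":3,"dy":0.2,"dz":2.3,"roll":0},{"jaw":0,"dx":3,"dy":0.2,"dz":2.3,"roll":0}]'; python3 go.py '[646,2,46]'
python3 -m creep '[{"jaw":0,"dx":1.5,"dy":0.1,"dz":1.2,"roll":0},{"jaw":0,"dx":1.5,"dy":0.1,"dz":1.2,"roll":0},{"jaw":0,"dx":1.5,"dy":0.1,"dz":1.2,"roll":0},{"jaw":0,"dx":0,"dy":0,"dz":0,"roll":0}]'; python3 go.py '[646,2,46]'; python3 -c "
from h import *
grab('wrist','w7')"
```

```text
clock: 19.08
ee_pos: [637.7, 1.4, 45.4]
orientation: [[0.764, 0.044, 0.644], [-0.014, -0.996, 0.085], [0.645, -0.074, -0.76]]
force: [-1.4, -0.1, 0.2]
grip_width: 0.5
[-0.236  0.596  2.041  2.179  0.289 -0.799] [637.7   1.4  45.4] lean 40.1
tool shift [ 6.7 -0.3  4.9] 8.3
clock: 19.42
ee_pos: [643.2, 1.3, 45.4]
orientation: [[0.763, 0.045, 0.644], [-0.014, -0.996, 0.086], [0.646, -0.074, -0.76]]
force: [-1.4, 0.2, 0.1]
grip_width: 0.6
[-0.234  0.601  2.027  2.157  0.283 -0.774] [643.2   1.3  45.4] lean 40.1
tool shift [ 2.5 -0.6  1.4] 2.9
```

View pics/w7.png

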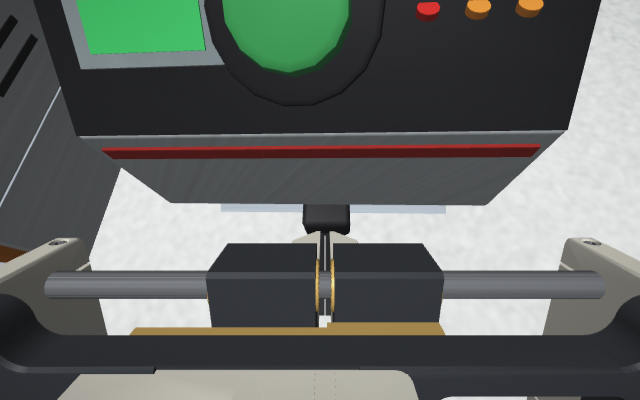

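The wrist view shows only the last bit of the handle at (326,217) outside the hood, with the fingertips on its end. Friction is steady at 1.4 N. I'll push on in small steps until the stop is felt.

```bash
python3 -m creep '[{"jaw":0,"dx":1.2,"dy":0.1,"dz":1,"roll":0},{"jaw":0,"dx":1.2,"dy":0.1,"dz":1,"roll":0},{"jaw":0,"dx":1.2,"dy":0.1,"dz":1,"roll":0},{"jaw":0,"dx":0,"dy":0,"dz":0,"roll":0}]'; python3 go.py '[650,2,46]'
python3 -m creep '[{"jaw":0,"dx":0.8,"dy":0.05,"dz":0.65,"roll":0},{"jaw":0,"dx":0.8,"dy":0.05,"dz":0.65,"roll":0},{"jaw":0,"dx":0,"dy":0,"dz":0,"roll":0}]'; python3 go.py '[650,2,46]'
```

```text
clock: 19.8
ee_pos: [644.6, 1.3, 44.1]
orientation: [[0.765, 0.046, 0.643], [-0.014, -0.996, 0.087], [0.644, -0.075, -0.761]]
force: [-18.2, 0.8, 11.4]
grip_width: 0.4
[-0.234  0.604  2.022  2.146  0.282 -0.763] [644.6   1.3  44.1] lean 40.0
tool shift [ 5.3 -0.6  2.1] 5.7
clock: 20.05
ee_pos: [645.0, 1.4, 43.6]
orientation: [[0.765, 0.046, 0.642], [-0.014, -0.996, 0.088], [0.644, -0.076, -0.762]]
force: [-27.3, 0.6, 17.0]
grip_width: 0.5
[-0.234  0.606  2.02   2.141  0.282 -0.758] [645.    1.4  43.6] lean 39.9
tool shift [ 5.4 -0.6  1.4] 5.6
```

It is home: the force jumped to 18 N and then 27 N with no further travel, at the expected place (contact x about 652 against about 654 predicted). I'll back off and check.

```bash
python3 -m creep '[{"jaw":0,"dx":-4,"dy":-0.3,"dz":-3.4,"roll":0},{"jaw":0,"dx":-7.7,"dy":-0.5,"dz":-6.4,"roll":0},{"jaw":0,"dx":-11.5,"dy":-0.7,"dz":-9.6,"roll":0},{"jaw":0,"dx":-11.5,"dy":-0.7,"dz":-9.6,"roll":0},{"jaw":0,"dx":-11.5,"dy":-0.7,"dz":-9.6,"roll":0},{"jaw":0,"dx":-11.5,"dy":-0.7,"dz":-9.6,"roll":0},{"jaw":0,"dx":-11.5,"dy":-0.7,"dz":-9.6,"roll":0},{"jaw":0,"dx":0,"dy":0,"dz":0,"roll":0}]'; python3 go.py '[570,-2,220]'
python3 - <<'E'
from h import *
d=grab('wrist','w8'); P=pts(d); V=cv2.cvtColor(d['frame'],cv2.COLOR_RGB2HSV)[...,2]
m=(P[...,2]>52)&(P[...,2]<70)&(P[...,0]>630)&(P[...,0]<665)&(abs(P[...,1])<40)&(V<75)
q=P[m]; print('handle',m.sum(),np.percentile(q,[2,50,98],axis=0).round(1).tolist() if m.sum()>5 else '')
f=(P[...,2]>85)&(P[...,2]<128)&(P[...,0]>640)&(P[...,0]<680)&(abs(P[...,1])<75)
print('hood front x',f.sum(),np.median(P[f],0).round(1) if f.sum() else '')
g=(abs(P[...,2]-110)<20)&(P[...,0]>640)&(P[...,0]<680)&(abs(P[...,1])<110); q=P[g]; print('y extent',np.percentile(q[:,1],[1,99]).round(1) if len(q) else '')
E
```

```text
clock: 20.72
ee_pos: [556.3, 1.0, 43.3]
orientation: [[0.764, 0.045, 0.644], [-0.015, -0.996, 0.087], [0.645, -0.076, -0.76]]
force: [-0.1, 1.0, -0.9]
grip_width: 0.4
[-0.295  0.537  2.258  2.404  0.414 -1.094] [556.3   1.   43.3] lean 40.1
tool shift [ 124.5   -9.9 -125.8] 177.3
handle 1041 [[649.9, -10.0, 52.5], [653.9, 2.1, 60.4], [664.6, 14.2, 62.0]]
hood front x 16150 [657.2   1.4 103.5]
y extent [-74.1  80.9]
```

View pics/w8.png

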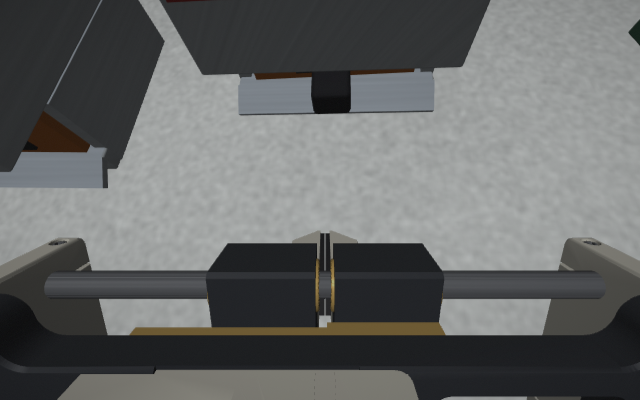

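The wrist view shows the handle's end at (331,105) just outside the hood. The depths put it 6 mm in front of the hood's face (5 expected), at y 2 mm, so the pan is home and centred. Next is the button: rise well in front of the warmer.

```bash
python3 -m creep '[{"jaw":0,"dx":10.5,"dy":-0.8,"dz":-10.5,"roll":0},{"jaw":0,"dx":10.5,"dy":-0.8,"dz":-10.5,"roll":0},{"jaw":0,"dx":10.5,"dy":-0.8,"dz":-10.5,"roll":0},{"jaw":0,"dx":10.5,"dy":-0.8,"dz":-10.5,"roll":0},{"jaw":0,"dx":10.5,"dy":-0.8,"dz":-10.5,"roll":0},{"jaw":0,"dx":10.5,"dy":-0.8,"dz":-10.5,"roll":0},{"jaw":0,"dx":10.5,"dy":-0.8,"dz":-10.5,"roll":0},{"jaw":0,"dx":10.5,"dy":-0.8,"dz":-10.5,"roll":0},{"jaw":0,"dx":10.5,"dy":-0.8,"dz":-10.5,"roll":0},{"jaw":0,"dx":10.5,"dy":-0.8,"dz":-10.5,"roll":0},{"jaw":0,"dx":10.5,"dy":-0.8,"dz":-10.5,"roll":0},{"jaw":0,"dx":10.5,"dy":-0.8,"dz":-10.5,"roll":0}]'; python3 go.py '[636,-1.5,212]'
```

```text
clock: 21.77
ee_pos: [573.4, -4.7, 223.2]
orientation: [[0.76, 0.048, 0.648], [-0.014, -0.996, 0.09], [0.65, -0.078, -0.756]]
force: [-0.1, 0.2, 0.5]
grip_width: 0.3
[-0.3    0.158  2.036  0.803  0.396  0.587] [573.4  -4.7 223.2] lean 40.4
tool shift [40.3  0.7 49.4] 63.7
```

Run:
```python
from h import *
d=grab('wrist','w9'); P=pts(d); hsv=cv2.cvtColor(d['frame'],cv2.COLOR_RGB2HSV); H,S,V=[hsv[...,i].astype(int) for i in range(3)]
g=((H>45)&(H<85)&(S>100)&(V>50)&(abs(P[...,1])<90)&(P[...,0]>630)&(P[...,0]<720)).astype(np.uint8)
n,l,st,c=cv2.connectedComponentsWithStats(g)
s=manip.get_state();T=s['orientation']
for i in range(1,n):
    if st[i,4]>300:
        q=P[l==i]; B=np.median(q,0); print(st[i],c[i].round(),B.round(1),(q.max(0)-q.min(0)).round(0)); print('  tool shift to B',(T.T@(B-s['ee_pos'])).round(1))
```

```text
[310 137  35  37 990] [327. 155.] [665.5   3.  173. ] [28. 30. 29.]
  tool shift to B [ 33.3   0.3 100.2]
[259 144  40  16 587] [279. 152.] [678.3  49.1 158. ] [11. 36. 12.]
  tool shift to B [ 32.5 -43.8 123.9]
```

The button is at (665.5, 3, 173), pixel (327,155), 30 mm across as it should be. I'll line up with 25 mm to go.

```bash
python3 -m creep '[{"jaw":0,"dx":5,"dy":0,"dz":8,"roll":0},{"jaw":0,"dx":7,"dy":0,"dz":15,"roll":0},{"jaw":0,"dx":7,"dy":0,"dz":15,"roll":0},{"jaw":0,"dx":7,"dy":0.3,"dz":15,"roll":0},{"jaw":0,"dx":5,"dy":0,"dz":14,"roll":0},{"jaw":0,"dx":2,"dy":0,"dz":8,"roll":0},{"jaw":0,"dx":0,"dy":0,"dz":0,"roll":0},{"jaw":0,"dx":0,"dy":0,"dz":0,"roll":0}]'; python3 go.py '[665.5,3,173]'
```

```text
clock: 22.48
ee_pos: [645.6, 2.1, 184.7]
orientation: [[0.762, 0.049, 0.646], [-0.014, -0.996, 0.092], [0.647, -0.08, -0.758]]
force: [0.5, -0.0, 0.1]
grip_width: 0.7
[-0.236  0.339  1.911  0.853  0.325  0.574] [645.6   2.1 184.7] lean 40.2
tool shift [ 7.5  1.  21.8] 23.1
```

```bash
python3 -m creep '[{"jaw":0,"dx":4,"dy":0.5,"dz":6,"roll":0},{"jaw":0,"dx":3,"dy":0.5,"dz":6,"roll":0},{"jaw":0,"dx":0,"dy":0,"dz":6,"roll":0},{"jaw":0,"dx":0,"dy":0,"dz":3,"roll":0},{"jaw":0,"dx":0,"dy":0,"dz":0,"roll":0}]'; python3 go.py '[665.5,3,173]'
python3 -m creep '[{"jaw":0,"dx":0,"dy":0,"dz":2,"roll":0},{"jaw":0,"dx":0,"dy":0,"dz":2,"roll":0},{"jaw":0,"dx":0,"dy":0,"dz":0,"roll":0}]'; python3 go.py '[665.5,3,173]'
```

```text
clock: 22.9
ee_pos: [665.1, 2.6, 174.2]
orientation: [[0.761, 0.048, 0.647], [-0.015, -0.996, 0.091], [0.649, -0.079, -0.757]]
force: [-1.1, -0.6, 2.5]
grip_width: 0.4
[-0.224  0.385  1.874  0.869  0.31   0.565] [665.1   2.6 174.2] lean 40.3
tool shift [-0.5 -0.3  1.3] 1.4
clock: 23.15
ee_pos: [667.6, 2.7, 171.8]
orientation: [[0.76, 0.048, 0.648], [-0.015, -0.996, 0.091], [0.649, -0.079, -0.757]]
force: [-1.8, -1.4, 2.7]
grip_width: 0.4
[-0.223  0.392  1.871  0.88   0.305  0.556] [667.6   2.7 171.8] lean 40.4
tool shift [-0.8 -0.5 -2.2] 2.4
```

Contact, and the spring is being compressed (2.5 to 3.3 N). I'll press on to the bottom.

```bash
python3 -m creep '[{"jaw":0,"dx":0,"dy":0,"dz":2,"roll":0},{"jaw":0,"dx":0,"dy":0,"dz":2,"roll":0},{"jaw":0,"dx":0,"dy":0,"dz":0,"roll":0}]'; python3 go.py '[665.5,3,173]'
python3 -m creep '[{"jaw":0,"dx":0,"dy":0,"dz":1.5,"roll":0},{"jaw":0,"dx":0,"dy":0,"dz":1.5,"roll":0},{"jaw":0,"dx":0,"dy":0,"dz":0,"roll":0},{"jaw":0,"dx":0,"dy":0,"dz":0,"roll":0}]'; python3 go.py '[665.5,3,173]'
```

```text
clock: 23.4
ee_pos: [669.7, 2.8, 169.8]
orientation: [[0.76, 0.048, 0.648], [-0.014, -0.996, 0.09], [0.65, -0.078, -0.756]]
force: [-15.2, -4.8, 13.7]
grip_width: 0.3
[-0.221  0.399  1.869  0.89   0.301  0.546] [669.7   2.8 169.8] lean 40.4
tool shift [-1.2 -0.6 -5.1] 5.3
clock: 23.73
ee_pos: [670.4, 2.9, 169.4]
orientation: [[0.759, 0.048, 0.65], [-0.014, -0.996, 0.09], [0.651, -0.078, -0.755]]
force: [-38.3, -7.9, 31.9]
grip_width: 0.2
[-0.221  0.4    1.868  0.897  0.299  0.538] [670.4   2.9 169.4] lean 40.5
tool shift [-1.4 -0.6 -5.9] 6.1
```

It is bottomed: the force rose to 20 N and then 50 N with the travel stopped. I'll let go, back off along the tool axis and check.

```bash
python3 -m creep '[{"jaw":0,"dx":0,"dy":0,"dz":-6,"roll":0},{"jaw":0,"dx":0,"dy":0,"dz":-10,"roll":0},{"jaw":0,"dx":-6,"dy":0,"dz":-18,"roll":0},{"jaw":0,"dx":-6,"dy":0,"dz":-18,"roll":0},{"jaw":0,"dx":-6,"dy":0,"dz":-18,"roll":0},{"jaw":0,"dx":-6,"dy":0,"dz":-18,"roll":0},{"jaw":0,"dx":-6,"dy":0,"dz":-18,"roll":0},{"jaw":0,"dx":0,"dy":0,"dz":0,"roll":0},{"jaw":0,"dx":0,"dy":0,"dz":0,"roll":0}]'
python3 - <<'E'
from h import *
d=grab('wrist','w10'); P=pts(d); hsv=cv2.cvtColor(d['frame'],cv2.COLOR_RGB2HSV); H,S,V=[hsv[...,i].astype(int) for i in range(3)]
g=((H>45)&(H<85)&(S>100)&(V>50)&(abs(P[...,1])<30)&(P[...,0]>630)&(P[...,0]<720)); print('button',g.sum(),np.median(P[g],0).round(1))
m=(P[...,2]>52)&(P[...,2]<70)&(P[...,0]>630)&(P[...,0]<670)&(abs(P[...,1])<40)&(V<75); q=P[m]; print('handle',m.sum(),np.percentile(q,[2,50,98],axis=0).round(1).tolist() if m.sum()>5 else '')
s=manip.get_state(); print(s['force'].round(1),s['ee_pos'].round(0))
t=grab('top'); a=dict(t); f=t['frame'][40:240,200:500]; cv2.imwrite('pics/t10.png',cv2.resize(np.vstack([cv2.resize(d['frame'],(300,188)),f]),(600,582*1*1))[:,:,::-1])
E
```

```text
clock: 24.48
ee_pos: [580.5, -5.7, 227.5]
orientation: [[0.76, 0.048, 0.648], [-0.014, -0.996, 0.091], [0.649, -0.079, -0.756]]
force: [-0.5, -0.1, -0.2]
grip_width: 0.7
button 974 [665.4   2.8 173. ]
handle 248 [[650.3, -10.1, 52.8], [654.8, 1.6, 60.7], [661.6, 13.4, 62.5]]
[-0.  -0.1 -0.4] [581.  -6. 227.]
```

View pics/t10.png

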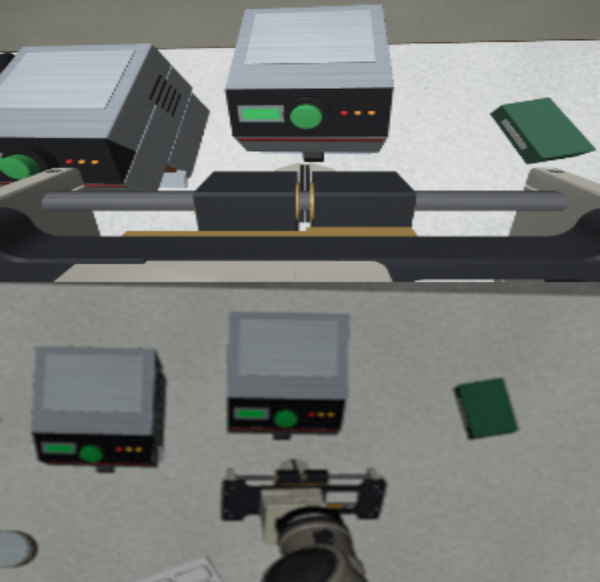

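The button is out again at (665.4, 2.8, 173.0), the same as before the press. The handle's end is still about 650, as just after the push. In the composite the pan's handle shows under the hood at (282,436), the other warmer, carton and tin are as they were, and the arm touches nothing. Handing in.

```bash
python3 -c "
from rig import manip
print(manip.hand_in())"
```

```text
the job is handed in; nothing more can be done
None
```

The amber pan is in the empty warmer against the rear stop, its green timer button has been pressed and released, and the job is handed in at about 24.5 s. No verdict was reported.

**What I did:** I gripped the handle with a vertical tool, turned the pan square to the right-hand (empty) warmer and set it part-way in on the deck. The moves have no tilt field, so I got the 40° lean by over-reaching in free air. With closed fingers I then pushed the handle's end home, and pressed the button along the tool axis.

**Last checks:**
- **Pan:** it stopped against the rear stop (force 1.4 N, then 18 N, then 27 N with no further travel). The handle's end is about 6 mm in front of the hood face, 5 mm being expected, and about 1–2 mm from the bay's middle line.
- **Button:** it bottomed at about 50 N. Afterwards it was back where it was before the press, to within 0.2 mm.
- **Other goods:** the other warmer, its pan and button, the carton and the tin look unmoved. The sandwich was outside the last picture, so I did not recheck it.
- **Robot:** contact force is zero.

**Disagreements:**
- The two fixed cameras differ by about 2 mm in y, so I lined things up using differences within one view.
- The gripper kept a side tilt of 3–5°, so the pan was carried rolled about 3°.
- I could not measure the pan's final flatness under the hood.

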